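Seat a specimen puck on its locating pins and close the hinged clamp strap over it

TASK

Set the steel specimen puck upright in the round bore of the clamp nest and, bearing down only lightly while you seat it (never more than 40 N), turn it by feel until its feet drop between the locating pins at the bottom and it sits fully home on the floor. Only when you have felt that it is fully down, let go and swing the hinged strap flat shut over it. Leave the other things around where they are.

Things in the scene. Friction and masses are not known exactly. Their poses are not given: they have to be found in the camera images.
- puck: Loose steel specimen puck, 0.15 to 0.31 kg, upright on the table: disc 52 mm in diameter from 6 to 18 mm above the underside, on it a round grip stem. Below the disc six round studs (feet) 12.5 mm in diameter, 6 mm tall, evenly spaced on a circle of 18.5 mm radius (the first on its +x axis), with 6 mm gaps. Origin: centre of the underside; z up along the stem.
- puck_stem (a point): Centre of the top of the puck's grip stem, 46 mm above the puck's underside. The stem is round, 18 mm in diameter, from 18 to 46 mm.
- nest: Fixed aluminium clamp nest: block 100 (x) x 84 (y) x 24 mm with a round bore in its middle, 54 mm in diameter, 16 mm deep, with a 3 mm chamfer at the mouth. Origin: centre of the underside, z up; the strap's hinge is on the -y side. Foot flanges 8 mm high reach to 68 mm either side along x.
- nest_floor (a point): Centre of the bore's floor, 8 mm above the nest's underside. Three fixed locating pins, 4 mm thick and 5 mm tall, stand on it 120 degrees apart on a 19 mm radius, at an unmeasured angle that differs each time. With studs on the pins the puck stops 5 mm proud; with pins in the gaps (every 60 degrees of puck yaw, about 3 degrees of play each way) it drops and its origin comes to this point.
- strap_hinge (a point): Middle of the strap's hinge line: at (0, -50, 28.5) mm in the nest's frame; the hinge line runs along the nest's x. A stiff hinge (0.12 N m) holds the strap wherever it is left; some 1.3 N at the tab moves it.
- strap (a joint): Hinge angle of the steel clamp strap (rad): 0 = flat shut, pointing to the nest's +y, its underside 26 mm above the nest's underside and resting on the disc of a seated puck; 1.57 = upright; grows as it opens toward the nest's -y. Starts open at 2.1 to 2.4; end of travel 2.5.
- strap_tab (a point): Middle of the strap's tab on its outer face (the top when shut), 98 mm from the hinge line. The strap is a 5 mm thick frame; its window, 28 x 43 mm, 30 to 73 mm from the hinge, passes over the puck's stem; then a bridge 52 mm wide to 91 mm and a tab 32 mm wide to 108 mm from the hinge.
- objective_can: Bystander: upright can with a dark screw cap, 42 mm in diameter, 48 mm tall; origin under its centre.
- petri_2: Bystander: round petri dish, 60 mm in diameter, 14 mm tall; origin under its centre.
- micrometer: Bystander: flat case 34 x 90 x 14 mm; origin under its centre, long side along its y.
- eyecap_1: Bystander: round black cap, 35 mm in diameter, 14 mm tall; origin under its centre.
Not all that is in view belongs to the job. Of the things that look like the puck, the larger one is meant.

How it is judged:
By the outcome, as a careful person would: the job done as asked, in the order asked, and still so for the second after the job is handed in, with the robot touching nothing.
It also fails if it takes over 61 s, if anything falls off the work surface, if the arm or the gripper's body presses on something with over 40 N, if the wrist force passes 120 N, or if a joint passes its speed limit or range.

ROBOT

A 6-joint arm with a two-finger parallel gripper is mounted at the origin on a cart in front of the work surface, level with it; the furniture and walls round the work are solid. World frame = base frame: x ahead of the robot, y to its left, z up, the work surface at z = 0. Lengths are in m, angles in rad, forces in N, time in s.
With the tool pointing down it reaches from about 0.2 to 0.875 m from the base axis. Payload 3.4 kg.
Tool frame: the origin (TCP) lies between the finger pads; the fingertips stand 25 mm ahead of it and the grasp point (between the pads) lies 6 mm ahead of it (r.nose_length is the z of the fingertips in the tool frame, in m); z points along the fingers, y is the line along which they close (so a half turn about z gives the same grasp; the last joint's range is limited). The gripper opens to 94 mm and grips with 3 to 60 N. Pads are 16 mm wide; open, the fingers measure 119 mm over their backs; the gripper's body (75 mm by 177 mm) begins 78 mm behind the grasp point.
Start: joints at [-1.334, 0.276, 1.505, -0, 1.361, -0.121], TCP at [0.201, -0.539, 0.23] pointing down, gripper open.
Joint ranges: [-2.89, 2.89], [-0.75, 2.08], [0.22, 2.7], [-1.18, 4.32], [0.11, 2.71], [-2.7, 2.7]. Speed limits (rad/s): [2.57, 2.57, 3.14, 3.14, 3.14, 3.14].

INTERFACE

Orientations are given as a unit quaternion [w, x, y, z].
In Python, from plant import r, gripper_to, inverse_kinematics, vision, models, telemetry gives the robot as it stands. Calls block until the motion is done:
- r.move_to(position, orientation): joint-space move of the TCP to a pose.
- r.move_l(position, rot=None, vel=0.15, guard=None): straight line of the TCP; rot=None keeps the orientation; vel is the mean speed in m/s. With guard (N) it stops when the force on the tool has changed by that much, and returns True; else False.
- r.movej(angles): joint-space move.
- gripper_to(opening, f_grip=None): finger opening in m; f_grip is the grip in N (None keeps the last); returns when the fingers have stopped.
- r.hold(seconds).
- inverse_kinematics(position, orientation): joint angles nearest the present ones, or None.
- vision.snapshot(name): name is "scene" or "top"; returns the picture (420x560x3 uint8, red, green, blue); there is no depth.
- vision.get_calibration(name): a dict with "fx", "fy", "cx", "cy" (pixels), "D" ([k1, k2, p1, p2, k3] as OpenCV has them; the pictures are not rectified), "position" and "orientation" of the camera in the world. Camera axes: x right, y down, z forward; pixel columns grow to the right and rows downward; lengths in m; the calibration is good to about 2 mm. A picture is of the moment at which its call begins. get_calibration takes no time and is no camera call.
A pose or a line that the arm cannot do raises r.PlanningError and nothing moves.
- r.sign_off(): hands the job in; it is judged then, once.
Trained networks look in the newest picture that a camera, given by its name, has taken for a name from the list of things; names that differ only in an ending like _2 or _b are one class to them, and where a whole thing is asked for, a point or a joint stands for the part that bears it (a point fixed in the world has none). Each returns a list of dicts, best first, with "score" (0 to 1); they miss things now and then, are a little off and sometimes report something else, mostly with a low value. They report only what shows in the picture. A call takes as long as a camera call. They do not tell look-alikes from the thing itself.
- models.boxes_of(thing, camera): "at" ([x, y, z] in m, in world coordinates, good to about 4 mm: the middle of the surface that is visible of it).
- models.regions_of(thing, camera): "pixels" (420x560 bool, what is visible of it).
- models.mark_of(thing, camera): "at" ([x, y, z] in m, in world coordinates, good to about 4 mm: a listed point, or the origin of a listed thing).
Readings, each from a call of its own:
- telemetry.current_t(): time.
- telemetry.current_joints(): joint angles.
- telemetry.current_dq(): joint speeds.
- telemetry.current_joint_efforts(): joint torques, N m.
- telemetry.current_ee_pos(): TCP position.
- telemetry.current_tool_rot(): TCP orientation.
- telemetry.current_wrist_force(): force on the tool from outside, world axes, zero at the start.
- telemetry.current_torque(): the same for the moment, N m.
- telemetry.current_opening(): finger opening in m.
- telemetry.current_finger_force(): force on a finger pad.
Only numpy, scipy, OpenCV 4.12 (cv2) and the standard library are available. Lean on these libraries where they do the work, as an engineer would, in place of code of your own. Each camera call takes 0.05 s, during which the arm holds its last target. There are 200 camera calls.

## Working session

There is one attempt and no reset: what is moved stays moved. The work goes in short steps, each a Python script; the robot and the scene stay as the last script left them, time stands still between calls to the robot, and variables do not carry over. Pictures are saved under pics/ and viewed, at most 10 in all, crops included, and the job is handed in when it is done.

```bash
ls; mkdir -p pics; python3 - <<'E'
from plant import r, vision, models, telemetry
import cv2,numpy as np
for c in("scene","top"):
    im=vision.snapshot(c); cv2.imwrite(f"pics/{c}0.png",im[...,::-1])
    k=vision.get_calibration(c); print(c,np.round(k["position"],3),np.round(k["orientation"],3),k["fx"])
    for n in("puck","nest","strap","puck_stem","nest_floor","strap_hinge","strap_tab","objective_can","petri_2","micrometer","eyecap_1"):
        print(n,[(np.round(d["at"],3).tolist(),round(d["score"],2)) for d in models.mark_of(n,c)] if n!="strap" else "")
print(telemetry.current_t())
E
```

```text
pics
scene [0.106 0.25  0.799] [ 0.152 -0.601  0.758 -0.2  ] 414.0892177987204
puck [([0.519, 0.263, -0.003], 0.88), ([0.439, 0.304, 0.002], 0.58)]
nest [([0.466, 0.101, -0.001], 0.86)]
strap 
puck_stem [([0.517, 0.262, 0.042], 0.6)]
nest_floor [([0.47, 0.097, 0.011], 0.7)]
strap_hinge [([0.481, 0.052, 0.03], 0.72)]
strap_tab [([0.513, -0.011, 0.106], 0.57)]
objective_can [([0.469, 0.101, -0.001], 0.74), ([0.672, 0.012, 0.001], 0.68), ([0.519, 0.266, -0.001], 0.54)]
petri_2 [([0.384, 0.182, -0.003], 0.68)]
micrometer [([0.355, 0.287, -0.0], 0.92)]
eyecap_1 [([0.618, 0.08, 0.002], 0.62)]
top [0.463 0.157 0.915] [ 0.027 -0.702  0.711 -0.027] 387.90835539958624
puck [([0.522, 0.262, 0.004], 0.57), ([0.443, 0.301, -0.002], 0.47)]
nest [([0.464, 0.094, -0.001], 0.73)]
strap 
puck_stem [([0.52, 0.264, 0.049], 0.82)]
nest_floor [([0.467, 0.1, 0.012], 0.78)]
strap_hinge [([0.483, 0.05, 0.028], 0.94)]
strap_tab [([0.518, -0.012, 0.101], 0.93)]
objective_can [([0.671, 0.005, -0.001], 0.84)]
petri_2 [([0.382, 0.18, 0.002], 0.87)]
micrometer [([0.355, 0.286, -0.0], 0.87)]
eyecap_1 [([0.617, 0.077, -0.003], 0.55), ([0.523, 0.264, 0.002], 0.33)]
1.1
```

View pics/top0.png

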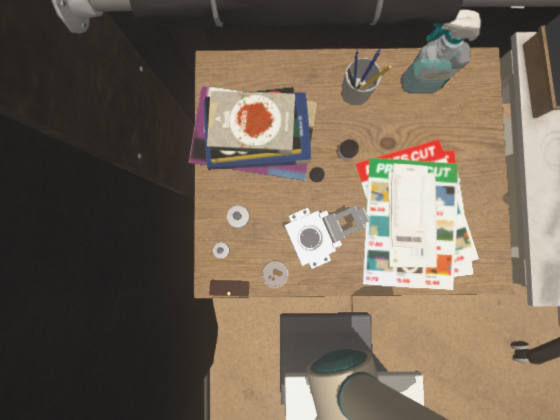

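View pics/scene0.png

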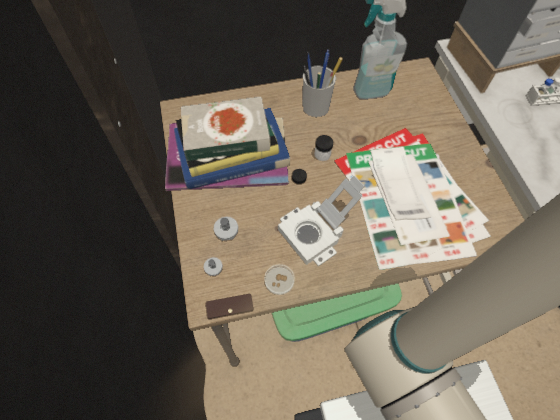

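The top picture shows two look-alikes: a large puck at (238,216) and a small one at (221,250). The description calls for the larger, (238,216). The nest is at about (311,238), with its open strap at (346,222).

```bash
cat > h.py <<'E'
from plant import r, gripper_to, inverse_kinematics, vision, models, telemetry
import numpy as np, cv2
from scipy.spatial.transform import Rotation as R
def cal(c):
    k=vision.get_calibration(c); K=np.array([[k["fx"],0,k["cx"]],[0,k["fy"],k["cy"]],[0,0,1.]])
    q=np.array(k["orientation"]); return K,np.array(k["D"]),np.array(k["position"]),R.from_quat(q[[1,2,3,0]]).as_matrix()
def p2w(c,uv,z):
    K,D,p,M=cal(c); uv=np.atleast_2d(np.array(uv,float))
    n=cv2.undistortPoints(uv[:,None],K,D)[:,0]; d=np.c_[n,np.ones(len(n))]@M.T
    return p+d*((z-p[2])/d[:,2])[:,None]
def w2p(c,X):
    K,D,p,M=cal(c); return cv2.projectPoints((np.atleast_2d(X)-p)@M,np.zeros(3),np.zeros(3),K,D)[0][:,0]
def down(yaw):  # tool z down, tool x axis at world angle yaw
    m=np.array([[np.cos(yaw),np.sin(yaw),0],[np.sin(yaw),-np.cos(yaw),0],[0,0,-1]])
    q=R.from_matrix(m).as_quat(); return q[[3,0,1,2]]
E
python3 - <<'E'
from h import *
t=cv2.imread("pics/top0.png"); s=cv2.imread("pics/scene0.png")
a=cv2.resize(t[190:280,200:380],None,fx=4,fy=4,interpolation=cv2.INTER_CUBIC)[:,:720]
# overlay: predicted bore mouth for nest (0.467,0.099) and puck disc edge
def ring(c,x,y,z,rad,img,o,col):
    th=np.linspace(0,2*np.pi,60); P=np.c_[x+rad*np.cos(th),y+rad*np.sin(th),0*th+z]
    uv=(w2p(c,P)-o+.5)*4-.5; cv2.polylines(img,[np.round(uv).astype(int)],True,col,1)
ring("top",.467,.099,.024,.030,a,(200,190),(0,255,0)); ring("top",.521,.263,.018,.026,a,(200,190),(0,255,0)); ring("top",.521,.263,.046,.009,a,(200,190),(0,0,255))
cv2.imwrite("pics/crop1.png",a)
for n in("puck","nest"):
    for c in("top","scene"):
        for d in models.regions_of(n,c)[:2]:
            m=d["pixels"]; v,u=np.nonzero(m); print(n,c,round(d["score"],2),m.sum(),(u.mean(),v.mean()),cv2.minAreaRect(np.c_[u,v].astype(np.float32)))
for yaw in np.radians([-150,-120,-90,-60,-30,0,30,60,90,120,150]):
  print(round(np.degrees(yaw)),[np.round(j,2) if (j:=inverse_kinematics(p,down(yaw))) is not None else None for p in((.521,.263,.045),(.467,.099,.05))])
print(telemetry.current_t(),np.round(telemetry.current_tool_rot(),3))
E
```

```text
puck top 0.75 190 (np.float64(220.8684210526316), np.float64(249.55263157894737)) ((221.0, 249.50003051757812), (14.849241256713867, 14.849241256713867), 45.0)
puck top 0.71 358 (np.float64(237.60055865921788), np.float64(215.65921787709496)) ((237.5, 216.0), (20.0, 21.0), 90.0)
puck scene 0.75 263 (np.float64(212.47148288973384), np.float64(266.1825095057034)) ((212.5, 266.5), (17.0, 17.0), 90.0)
puck scene 0.62 432 (np.float64(225.2060185185185), np.float64(227.86574074074073)) ((225.5, 228.0), (22.0, 23.0), 90.0)
nest top 0.65 2857 (np.float64(321.0042002100105), np.float64(232.50122506125305)) ((329.8324890136719, 228.84519958496094), (57.76698684692383, 80.48505401611328), 67.52056884765625)
nest top 0.47 330 (np.float64(348.27272727272725), np.float64(149.01818181818183)) ((348.5, 149.0), (20.0, 19.0), 90.0)
nest scene 0.81 3196 (np.float64(317.7540675844806), np.float64(225.59574468085106)) ((329.76470947265625, 222.941162109375), (59.6815071105957, 94.32421112060547), 59.036251068115234)
nest scene 0.66 461 (np.float64(225.0347071583514), np.float64(228.2125813449024)) ((225.
[... 469 characters left out ...]
 1.97, -0.  ,  0.86,  2.16])]
0 [array([ 0.35,  0.45,  1.75, -0.  ,  0.95,  1.92]), array([ 0.06,  0.31,  1.97, -0.  ,  0.86,  1.63])]
30 [array([ 0.35,  0.45,  1.75, -0.  ,  0.95,  1.4 ]), array([ 0.06,  0.31,  1.97, -0.  ,  0.86,  1.11])]
60 [array([ 0.35,  0.45,  1.75, -0.  ,  0.95,  0.87]), array([ 0.06,  0.31,  1.97, -0.  ,  0.86,  0.59])]
90 [array([ 0.35,  0.45,  1.75, -0.  ,  0.95,  0.35]), array([ 0.06,  0.31,  1.97, -0.  ,  0.86,  0.06])]
120 [array([ 0.35,  0.45,  1.75, -0.  ,  0.95, -0.18]), array([ 0.06,  0.31,  1.97, -0.  ,  0.86, -0.46])]
150 [array([ 0.35,  0.45,  1.75, -0.  ,  0.95, -0.7 ]), array([ 0.06,  0.31,  1.97, -0.  ,  0.86, -0.98])]
1.3 [ 0.     0.984  0.178 -0.   ]
```

View pics/crop1.png

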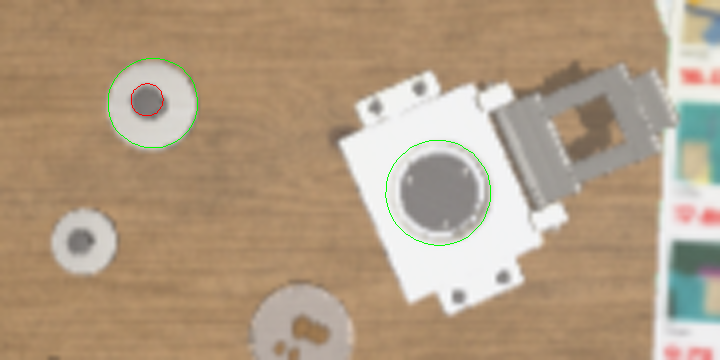

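The crop shows the chosen large puck at crop (152,104), matching its 52 mm overlay ring, and the small decoy at (84,241). The bore is centred at (439,190) with three pin dots in it, and the strap is open to the right. Picking the puck now.

```bash
python3 - <<'E'
from h import *
q=down(np.radians(60))
gripper_to(.045,30)
r.move_to([.520,.263,.15],q)
r.move_l([.520,.263,.046],vel=.15,guard=8)
print(telemetry.current_ee_pos())
gripper_to(0,30); print(telemetry.current_opening(),telemetry.current_finger_force())
r.move_l([.520,.263,.12],vel=.15)
r.move_to([.468,.099,.12],q)
r.hold(.2)
print(telemetry.current_wrist_force(),telemetry.current_opening(),telemetry.current_ee_pos(),telemetry.current_t())
for c in("scene","top"):
    im=vision.snapshot(c); cv2.imwrite(f"pics/{c}1.png",im[...,::-1])
for n in ("puck","puck_stem"): print([(np.round(d["at"],4),round(d["score"],2)) for d in models.mark_of(n,"scene")])
s=cv2.imread("pics/scene1.png")[150:300,220:420]
cv2.imwrite("pics/crop2.png",cv2.resize(s,None,fx=4,fy=4,interpolation=cv2.INTER_CUBIC))
E
```

```text
[0.52078669 0.26313981 0.04662365]
0.017003487294096155 30.00082165002823
[-0.29705503 -0.12741401 -2.9539174 ] 0.017203020940380842 [0.46885307 0.10024603 0.11991748] 8.1917
[(array([0.4399, 0.3049, 0.0018]), 0.62)]
[(array([0.4391, 0.3081, 0.0332]), 0.77)]
```

View pics/crop2.png

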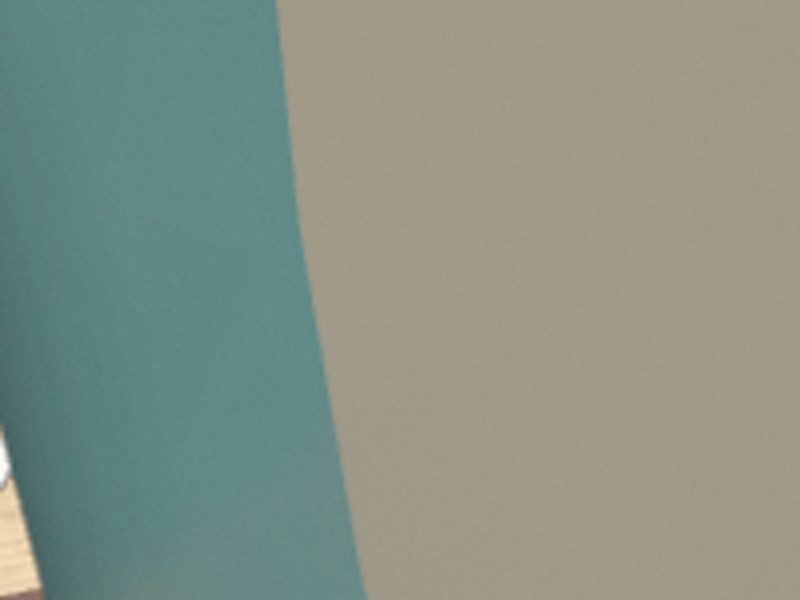

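The arm hides the nest in this view, so I'll align from the earlier top picture and then go by feel.

```bash
python3 - <<'E'
from h import *
g=cv2.cvtColor(cv2.imread("pics/top0.png"),cv2.COLOR_BGR2GRAY)
yy,xx=np.mgrid[:420,:560]
m=((xx-309.5)**2+(yy-237.5)**2<13**2)&(g<170)
v,u=np.nonzero(m); print(m.sum(),p2w("top",[u.mean(),v.mean()],.021), "r_px",np.sqrt(m.sum()/np.pi))
print("puck",p2w("top",[237.6,215.66],.018))
b=p2w("top",[u.mean(),v.mean()],.021)[0]; x,y=b[:2]
print("err",np.array(telemetry.current_ee_pos()))
hit=r.move_l([x,y,.066],vel=.08,guard=6)
print(hit,telemetry.current_ee_pos(),telemetry.current_wrist_force(),telemetry.current_torque(),telemetry.current_t())
E
```

```text
299 [[0.46639543 0.09766786 0.021     ]] r_px 9.755749892701914
puck [[0.52002536 0.2633126  0.018     ]]
err [0.46822809 0.09967006 0.119884  ]
False [0.46684553 0.09770008 0.06627379] [-0.70582931  0.47566652 -2.43116669] [-0.03874569 -0.04285458  0.02902191] 9.2167
```

Underside is already below the rim with no contact, so the puck is entering the bore. Lowering until it touches.

```bash
python3 - <<'E'
from h import *
p=np.array([.46665,.09767])
hit=r.move_l([*p,.054],vel=.03,guard=6); r.hold(.2)
print(hit,telemetry.current_ee_pos(),telemetry.current_wrist_force(),telemetry.current_torque(),telemetry.current_t())
E
```

```text
True [0.46747724 0.09770881 0.05902391] [ 0.01826985 -0.72838084  4.67828422] [-0.02814     0.06495653 -0.01926515] 9.75
```

It stopped at z = 0.059, which is 5 mm proud: the studs are on the pins. Turning in steps under light force now.

```bash
cat > turn.py <<'E'
from h import *
import sys
y0,y1,dy,zc=map(float,sys.argv[1:5]); x,y=.46665,.09767
for a in np.arange(y0,y1+.01*np.sign(dy),dy):
    r.move_l([x,y,zc],rot=down(np.radians(a)),vel=.03,guard=15)
    f=telemetry.current_wrist_force(); z=telemetry.current_ee_pos()[2]; tq=telemetry.current_torque()
    print(round(a,1),np.round(z,5),np.round(f,1),np.round(tq[2],2),round(zc,4),round(telemetry.current_t(),2))
    if z<.0572: print("DROP"); break
    F=f[2]+3
    if F<4: zc-=.0004
    elif F>10: zc+=.0004
    if F>22: print("force"); break
E
python3 turn.py 63 78 3 .0586
```

```text
63.0 0.05889 [ 0.8 -0.2  1.8] 0.02 0.0586 10.0
66.0 0.05816 [ 0.5 -1.  -2.7] -0.04 0.0586 10.25
69.0 0.05784 [ 0.  -0.4 -2.9] -0.01 0.0582 10.5
72.0 0.05767 [ 0.5  0.2 -2.5] 0.02 0.0578 10.75
75.0 0.05746 [ 0.   0.6 -3.1] 0.02 0.0574 11.0
78.0 0.05731 [-0.2 -0.6  0.2] -0.25 0.057 11.25
```

Support was lost at about 66° and a turning torque appeared at 78°, so the pins are in the gaps. Centring and lowering to the floor.

```bash
python3 - <<'E'
from h import *
x,y=.46665,.09767
def rep(s): print(s,np.round(telemetry.current_ee_pos(),5),np.round(telemetry.current_wrist_force(),1),np.round(telemetry.current_torque(),2),round(telemetry.current_t(),2))
r.move_l([x,y,.0575],rot=down(np.radians(72)),vel=.03,guard=12); rep("back")
h=r.move_l([x,y,.0515],vel=.02,guard=8); r.hold(.2); rep(h)
E
```

```text
back [0.46631 0.09773 0.05734] [ 0.7  0.7 -2.9] [-0.07 -0.01 -0.02] 11.51
True [0.46684 0.09775 0.05409] [1.2 0.6 4.5] [-0.02 -0.14  0.11] 11.97
```

It dropped about 4.9 mm further to a firm stop (underside at 8 mm), so it is fully home. Releasing and moving to behind the strap, then checking.

```bash
cat >> h.py <<'E'
NY=np.radians(22.5); N0=np.array([.4666,.0977])
def n2w(y,z): return np.array([N0[0]-np.sin(NY)*y,N0[1]+np.cos(NY)*y,z])
def corner(phi,back=0.,up=0.):   # TCP so that the finger's +y bottom edge meets the strap's outer side
    c,s=np.cos(phi),np.sin(phi); L=.108 if phi>np.pi/2 else .098
    z=.0285+.098*s+.0025*max(c,0)
    return n2w(-.050+L*c-.0025*s-.008-back,z+.025+up)
E
python3 - <<'E'
from h import *
gripper_to(.045,30)
p=telemetry.current_ee_pos()
r.move_l([p[0],p[1],.2],vel=.2); print(telemetry.current_wrist_force())
gripper_to(0,10)
a=corner(2.45,.03,.0); q=down(np.radians(112.5))
print(a,inverse_kinematics([a[0],a[1],.2],q))
r.move_to([a[0],a[1],.2],q)
im=vision.snapshot("top"); cv2.imwrite("pics/top2.png",im[...,::-1]); sc=vision.snapshot("scene"); cv2.imwrite("pics/scene2.png",sc[...,::-1])
A=cv2.resize(im[150:300,200:400,::-1],None,fx=2,fy=2);B=cv2.resize(sc[150:300,200:400,::-1],None,fx=2,fy=2)
cv2.imwrite("pics/crop3.png",np.hstack([A,B]))
print(telemetry.current_t())
for n in("puck","puck_stem","strap_tab"): print(n,[(c,np.round(d["at"],4),round(d["score"],2)) for c in("top","scene") for d in models.mark_of(n,c)])
E
```

```text
[-0.45766041 -0.06699526  0.10547555]
[ 0.53271981 -0.06192734  0.11600094] [-2.45495406e-01  2.37269413e-01  1.63711197e+00 -4.44089210e-16
  1.26721127e+00 -6.38194488e-01]
15.35
puck [('top', array([0.443 , 0.303 , 0.0009]), 0.61), ('scene', array([0.4663, 0.1014, 0.0062]), 0.83), ('scene', array([0.4381, 0.3041, 0.0014]), 0.81), ('scene', array([4.661e-01, 9.990e-02, 2.000e-04]), 0.72), ('scene', array([0.4671, 0.0955, 0.0129]), 0.64), ('scene', array([ 0.5125, -0.0126,  0.1051]), 0.25)]
puck_stem [('top', array([0.4393, 0.3057, 0.0304]), 0.7), ('top', array([0.4688, 0.097 , 0.0536]), 0.63), ('scene', array([0.4645, 0.0952, 0.0529]), 0.87), ('scene', array([0.4395, 0.308 , 0.0332]), 0.78)]
strap_tab [('top', array([ 0.519 , -0.0118,  0.0984]), 0.94), ('scene', array([ 0.511 , -0.0097,  0.1003]), 0.84)]
```

View pics/crop3.png

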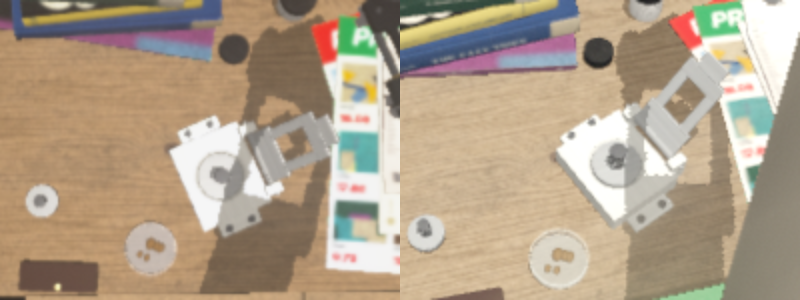

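The puck sits in the bore at crop (219,175), with the stem top at about 0.054, as a seated puck should read. The strap is still open at (297,143). Closing it.

```bash
python3 - <<'E'
from h import *
def rep(s): print(s,np.round(telemetry.current_ee_pos(),4),np.round(telemetry.current_wrist_force(),1),round(telemetry.current_t(),2))
h=r.move_l(corner(2.45,.03,-.004),vel=.15,guard=10); rep(h)
for phi in np.r_[2.45,2.25,2.0,1.8,1.6,np.pi/2-.01,1.4,1.2,1.0,.8,.6,.4,.25,.12]:
    h=r.move_l(corner(phi,0,-.004 if phi>1.57 else 0),vel=.1,guard=15); rep((round(phi,2),h))
    if h: break
else:
    h=r.move_l(corner(0,0,-.004),vel=.04,guard=10); rep(("end",h))
E
```

```text
False [ 0.5333 -0.0621  0.1126] [1.2 0.3 0.1] 16.38
(np.float64(2.45), False) [ 0.5211 -0.0335  0.1125] [ 0.6 -0.   0.2] 16.83
(np.float64(2.25), False) [ 0.5159 -0.02    0.1266] [-0.4 -0.2 -0.2] 17.18
(np.float64(2.0), False) [0.5065 0.0014 0.1389] [-0.2 -0.5 -0.2] 17.59
(np.float64(1.8), False) [0.4988 0.0198 0.1449] [ 0.2 -0.1 -0.6] 17.95
(np.float64(1.6), False) [0.4907 0.0392 0.1474] [ 0.5 -0.4 -0.7] 18.32
(np.float64(1.56), False) [0.4896 0.0427 0.1518] [-0.2  0.5 -0.1] 18.57
(np.float64(1.4), False) [0.4831 0.0576 0.1504] [-0.  -0.4 -0.1] 18.88
(np.float64(1.2), False) [0.4758 0.075  0.1456] [0.6 0.5 0.5] 19.22
(np.float64(1.0), False) [0.469  0.0913 0.1371] [-0.6  0.1 -0. ] 19.56
(np.float64(0.8), False) [0.4628 0.1059 0.1251] [-0.2 -0.2 -0.3] 19.9
(np.float64(0.6), False) [0.458  0.1176 0.1106] [-0.6  0.2  0.4] 20.24
(np.float64(0.4), False) [0.4544 0.1265 0.0939] [-0.   0.2 -0. ] 20.58
(np.float64(0.25), False) [0.4526 0.1312 0.0802] [-1.5 -0.5  0.3] 20.88
(np.float64(0.12), False) [0.4514 0.1336 0.0677] [ 0.5 -0.  -0.1] 21.16
('end', True) [0.4521 0.1345 0.0562] [-0.9 -0.6  6.8] 21.52
```

It stopped firmly at fingertip height 0.031, the top of a shut strap. Retreating to check.

```bash
python3 - <<'E'
from h import *
p=telemetry.current_ee_pos(); r.move_l([p[0],p[1],.2],vel=.2)
r.move_to([.45,-.2,.3],down(np.radians(112.5)))
im=vision.snapshot("top"); sc=vision.snapshot("scene")
A=cv2.resize(im[150:300,200:400,::-1],None,fx=2,fy=2);B=cv2.resize(sc[150:300,200:400,::-1],None,fx=2,fy=2)
cv2.imwrite("pics/crop4.png",np.hstack([A,B]))
for n in("puck_stem","strap_tab"): print(n,[(c,np.round(d["at"],4),round(d["score"],2)) for c in("top","scene") for d in models.mark_of(n,c)])
print(telemetry.current_t())
E
```

```text
puck_stem [('top', array([0.4416, 0.3029, 0.0316]), 0.65), ('top', array([0.4694, 0.0959, 0.056 ]), 0.52), ('scene', array([0.4633, 0.0931, 0.0539]), 0.75), ('scene', array([0.4356, 0.3058, 0.0348]), 0.53)]
strap_tab [('top', array([0.4557, 0.1428, 0.0318]), 0.91), ('top', array([0.3844, 0.1779, 0.0007]), 0.39), ('scene', array([0.4491, 0.1445, 0.0375]), 0.58), ('scene', array([0.4661, 0.0964, 0.0109]), 0.15)]
24.0083
```

View pics/crop4.png

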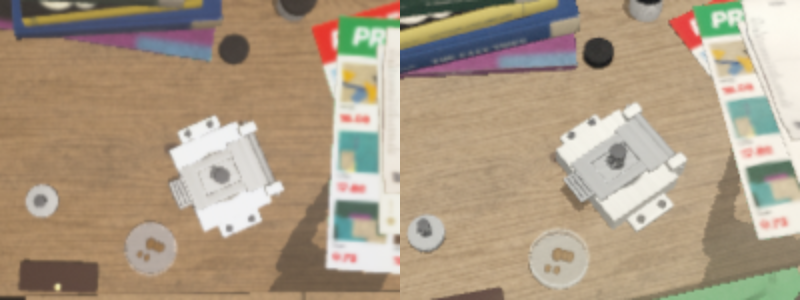

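The strap lies flat shut over the nest, with the stem through its window at crop (219,175) and the tab at (180,192). The bystanders have not moved. Handing in.

```bash
python3 -c "
from plant import r
print(r.sign_off())"
```

```text
the job is handed in; nothing more can be done
None
```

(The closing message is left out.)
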